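# Open the double-latched sample chamber

### The job

Open the lid of the sample chamber: slide the blue latch clear of it, raise the lid by its bar handle until the safety catch stops it, ease it back down a little so that the catch is not bound, push the red catch paddle all the way aside, then swing the lid up to about 60 degrees and leave it standing open with both latches released. Do it gently: never pull or push hard against a latch that still holds the lid, never throw the lid open, and leave the bottle, beaker and jar where they stand.

Things in the scene. Friction and masses are not known exactly. Their poses are not given: they have to be found in the camera images.
- chamber: fixed cream and blue sample chamber on the bench, 270 x 300 x 85 mm. Origin: centre of its underside. x points from the front ledge to the rear hinge, y left as seen from the front, z up. Blue front ledge: x -140 to -60 mm, top at z 65 mm, carrying the blue latch at y +90 mm and the red safety catch at y -95 mm. Bystanders stand beside it, 30 mm or more from its sides.
- lid_handle (a point): middle of the lid's bar handle: round steel bar, 14 mm diameter, along the chamber's y, 90 mm long between two posts, 42 mm above the lid's top face. Lid shut: at x -45, y 0, z 144 mm in the chamber's frame. Pinch it from above, fingers closing along the chamber's x; the round bar can turn in the fingers as the lid swings. Axes are the lid's.
- lid_hinge (a point): middle of the hinge axis (along chamber y), at x 120, y 0, z 90 mm in the chamber's frame. The handle lies 165 mm in front of it and, lid shut, 54 mm above. Lid: cream plate 197 x 290 x 16 mm, front edge at chamber x -65 mm, top at z 102 mm when shut. A steel pin and tongue on its front edge reach into catch and latch; over 30 N between lid and either damages them: go slowly, stop when force rises.
- lid (a joint): opening angle of the lid, rad: 0 shut, up to 1.35. Stiff hinge: the lid stays where it is left and takes 4 to 8 N up at the handle to raise. Latch closed: it lifts by 0.015 at most. Latch open, safety catch engaged: it lifts until its pin meets the catch's hook; this stop lies between 0.05 and 0.165 rad, differs each time and can only be felt.
- latch (a joint): travel of the blue latch, m: 0 to 0.004 at the start (closed), end stop at 0.032; moves along the chamber's +y (outward). Clear of the lid beyond 0.018. Slides with about 3 N and stays where it is left.
- latch_grip (a point): centre of the blue latch's upright paddle, 28 mm (x) by 12 mm (y), reaching 20 mm above and 32 mm below this point; moves with the latch. Axes are the chamber's.
- catch (a joint): travel of the red safety catch, m: 0 engaged, end stop 0.028; pushed along the chamber's -y (outward). Holds the lid until moved by 0.018; slides with about 3 N, stays where left. Its hook is undercut: with the lid within 0.014 rad of the felt stop, or over 0.040 below it, the catch jams after 3 to 4 mm; with the lid about 0.026 rad (4.3 mm at the handle) below the stop it slides freely.
- catch_spot (a point): fixed point on the chamber where the upright red paddle of the safety catch stands when engaged (x -125, y -95, z 130 mm in the chamber's frame). The paddle is 28 mm (x) by 12 mm (y); its height differs each time, but it always fills z 115 to 150 mm and reaches at most 172 mm. This point does not move with the catch.
- reagent_mid (a point): half-way up an amber reagent bottle, 60 mm diameter, 115 mm tall, standing on the bench; a bystander.
- beaker_mid (a point): half-way up an empty glass beaker, 64 mm diameter, 75 mm tall, standing on the bench; a bystander.
- sample_jar_mid (a point): half-way up a small glass jar with a white lid, 48 mm diameter, 55 mm tall, standing on the bench; a bystander.

How it is judged:
By the outcome, as a careful person would: the job done as asked, in the order asked, and still so for the second after the job is handed in, with the robot touching nothing.
It also fails if it takes over 72 s, if anything falls off the work surface, if the arm or the gripper's body presses on something with over 40 N, if the wrist force passes 120 N, or if a joint passes its speed limit or range.

### The arm

A 7-joint arm with a two-finger parallel gripper is mounted at the origin on the work surface. World frame = base frame: x ahead of the robot, y to its left, z up, the work surface at z = 0. Lengths are in m, angles in degrees, forces in N, time in s.
With the tool pointing down it reaches from about 0.4 to 0.925 m from the base axis. Payload 4.1 kg.
Tool frame: the origin (TCP) lies midway between the tips of the shut fingers; the grasp point (between the pads) lies 19 mm behind it; z points along the fingers, y is the line along which they close (so a half turn about z gives the same grasp; the last joint's range is limited). The gripper opens to 85 mm and grips with 20 to 120 N. Pads are 22 mm wide; open, the fingers measure 114 mm over their backs; the gripper's body (76 mm by 85 mm) begins 54 mm behind the grasp point. The pads swing forward as they close: fully open they stand 13 mm farther back than shut.
Start: joints at [-68.984, 22.827, 2.584, 88.041, -1.071, 69.15, -2.905], TCP at [0.292, 0.581, 0.231] pointing down, gripper open.
Joint ranges: [-161.44, 161.44], [-28.35, 127.94], [-78.24, 83.42], [0, 140.83], [-78.03, 258.03], [13.02, 114.36], [-168.23, 168.23]. Speed limits (degrees/s): [147.25, 147.25, 180, 180, 180, 180, 180].

### API

Orientations are given as [roll, pitch, yaw] about the fixed x, y, z axes, in that order (R = Rz(yaw) Ry(pitch) Rx(roll)).
In Python, from station import arm, get_image, camera_info, search_frame, silhouettes, pinpoint gives the robot as it stands. The module is installed in compiled form; this text tells all that it offers.
- The arm moves only by the shell command python3 -m pendant 'ROWS'. ROWS is JSON, one flat list of numbers, 7 for each row, row after row: the gripper command: -1 is fully open, 1 is shut, values between are in proportion, then the shift along the world's x, y, z in m, then the turn, a rotation vector about the world's x, y, z in rad. A call has 1 to 20 rows; each row shifts and turns the commanded pose from where the row before left it; what a row does not reach is not made up. A row lasts 1/8 s, in which the tool goes at most 62.5 mm and 10.7 degrees, less where a joint would pass 70% of its speed; a pose out of reach is approached as far as the arm can. A call with a gripper value outside its range is refused whole. The fingers move at their own pace and stop on an object; the grip force is fixed at half the most. Time passes only in rows, so rows that do not move let the fingers close. It gives the time, the measured TCP pose, the force, the opening and the grip force at its end, in the units of the state.
- arm.observe(): the state, without advancing time (a new reading comes with each control period).
- get_image(name): name is "scene" or "side" or "wrist"; returns the picture (480x640x3 uint8, red, green, blue); there is no depth.
- camera_info(name): a dict with "mtx" (3x3 intrinsics, pixels), "dist" ([k1, k2, p1, p2, k3] as OpenCV has them; the pictures are not rectified), "R" (3x3) and "t" (3): a world point X has camera coordinates R X + t. Camera axes: x right, y down, z forward; pixel columns grow to the right and rows downward; lengths in m; the calibration is good to about 2 mm. A picture is of the moment at which its call begins: read the wrist's pose just before it. camera_info takes no time and is no camera call; for the wrist camera it gives the pose at the moment of the call.
- arm.hand_in(): hands the job in; it is judged then, once.
Trained networks look in the newest picture that a camera, given by its name, has taken for a name from the list of things; names that differ only in an ending like _2 or _b are one class to them, and where a whole thing is asked for, a point or a joint stands for the part that bears it (a point fixed in the world has none). Each returns a list of dicts, best first, with "confidence" (0 to 1); they miss things now and then, are a little off and sometimes report something else, mostly with a low value. They report only what shows in the picture. A call takes as long as a camera call.
- search_frame(camera, thing): "rect" ([left, top, right, bottom] in pixels, round what is visible of it).
- silhouettes(camera, thing): "pixels" (480x640 bool, what is visible of it) and "rect" ([left, top, right, bottom] in pixels, round what is visible of it).
- pinpoint(camera, thing): "xy" ([column, row] in pixels: a listed point, or the origin of a listed thing).
The state is a dict: "time": time; "qpos": joint angles; "qd": joint speeds; "effort": joint torques, N m; "ee_pos": TCP position; "eef_rot": TCP orientation; "force": force on the tool from outside, world axes, zero at the start; "ft_torque": the same for the moment, N m; "grip_width": finger opening in m; "gripper_force": force on a finger pad.
Only numpy, scipy, OpenCV 4.12 (cv2) and the standard library are available. Lean on these libraries where they do the work, as an engineer would, in place of code of your own. Each camera call takes 0.05 s, during which the arm holds its last target. There are 200 camera calls.

## Working session

There is one attempt and no reset: what is moved stays moved. The work goes in short steps, Python scripts to look and compute and a shell command to move; the robot and the scene stay as the last step left them, time stands still between calls to the robot, and variables do not carry over. Pictures are saved under pics/ and viewed, at most 10 in all, crops included, and the job is handed in when it is done.

```bash
mkdir -p pics
cat > h.py <<'E'
import numpy as np, cv2
from station import *
P={'lid_handle':(-.045,0,.144),'lid_hinge':(.12,0,.09),'catch_spot':(-.125,-.095,.13),'chamber':(0,0,0)}
def ray(cam,xy):
    c=camera_info(cam);K=np.array(c['mtx']);d=np.array(c['dist']);R=np.array(c['R']);t=np.array(c['t'])
    u=cv2.undistortPoints(np.array([[xy]],float),K,d)[0,0]
    return -R.T@t, R.T@np.array([u[0],u[1],1.])
def proj(cam,X):
    c=camera_info(cam);R=np.array(c['R'])
    return cv2.projectPoints(np.array(X,float).reshape(-1,3),cv2.Rodrigues(R)[0],np.array(c['t'],float),np.array(c['mtx']),np.array(c['dist']))[0][:,0]
def onz(cam,xy,z):
    o,d=ray(cam,xy);return o+d*(z-o[2])/d[2]
def w(p,q):  # chamber frame->world, p=(x,y,yaw)
    q=np.array(q,float);c,s=np.cos(p[2]),np.sin(p[2])
    return np.array([p[0]+c*q[0]-s*q[1],p[1]+s*q[0]+c*q[1],q[2]])
E
python3 - <<'E'
from h import *
for c in ['scene','side']:
    im=get_image(c);cv2.imwrite(f'pics/{c}0.png',im[...,::-1])
    for n in ['lid_handle','lid_hinge','catch_spot','chamber','latch_grip','reagent_mid','beaker_mid','sample_jar_mid']:
        print(c,n,[(np.round(r['xy'],1).tolist(),round(r['confidence'],2)) for r in pinpoint(c,n)[:2]])
print(arm.observe())
for c in ['scene','side']: i=camera_info(c);print(-np.array(i['R']).T@i['t'],np.array(i['R'])[2])
E
```

```text
scene lid_handle [([307.7, 214.0], 0.95)]
scene lid_hinge [([244.5, 283.2], 0.87)]
scene catch_spot [([300.0, 170.9], 0.85), ([242.5, 283.5], 0.16)]
scene chamber [([291.8, 268.3], 0.74)]
scene latch_grip [([366.0, 217.5], 0.62)]
scene reagent_mid [([264.6, 163.8], 0.67), ([293.3, 269.9], 0.51)]
scene beaker_mid [([411.0, 301.3], 0.64)]
scene sample_jar_mid [([214.6, 199.3], 0.82)]
side lid_handle [([327.4, 235.5], 0.84)]
side lid_hinge [([369.8, 209.3], 0.88)]
side catch_spot [([354.1, 291.6], 0.89)]
side chamber []
side latch_grip [([259.6, 249.3], 0.64)]
side reagent_mid [([407.7, 355.7], 0.65)]
side beaker_mid [([217.4, 245.7], 0.89)]
side sample_jar_mid [([454.0, 314.8], 0.93)]
{'time': 0.9, 'qpos': array([-68.98265894,  22.82552046,   2.58276934,  88.03843582,
        -1.07080459,  69.15328047,  -2.90284209]), 'qd': array([-0.03416976,  0.05086203, -0.13743386,  0.11466082, -0.02046518,
       -0.047813  ,  0.12047617]), 'effort': array([ 4.08842982e-05, -4.75011027e+01,  1.36311561e+00, -2.54515207e+01,
        1.15319979e-02,  8.74269172e-04, -3.70282791e-06]), 'ee_pos': array([0.29193164, 0.58079512, 0.23137646]), 'eef_rot': array([1.79993054e+02, 5.40655469e-04, 1.53318076e+02]), 'force': array([-0.56917949, -0.24689764,  0.40515542]), 'ft_torque': array([0.01278707, 0.03627385, 0.02577609]), 'gripper_force': 0.0, 'grip_width': 0.08577834289321178}
[0.91126114 0.56240838 0.96351286] [-0.30763457 -0.50642736 -0.80553851]
[ 0.18102368 -0.48832778  0.76045895] [ 0.45773698  0.55234765 -0.69669859]
```

```bash
python3 -c "
import cv2,numpy as np
a=cv2.imread('pics/scene0.png');b=cv2.imread('pics/side0.png');cv2.imwrite('pics/both.png',cv2.resize(np.vstack([a,b]),(400,600)) if 0 else cv2.resize(np.hstack([a,b]),(800,300)))"
```

```text
(no output)
```

View pics/scene0.png

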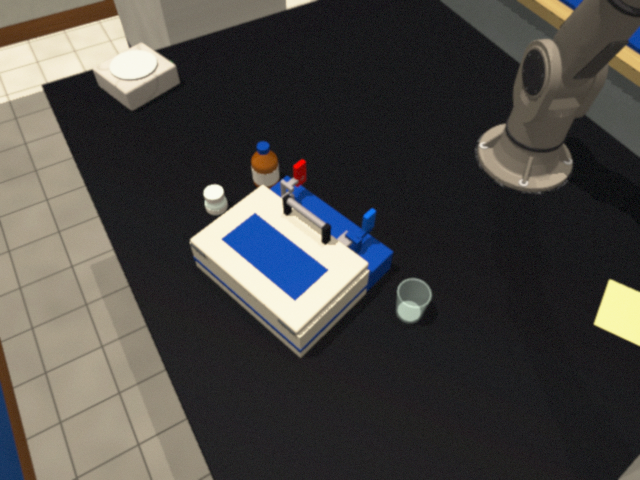

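View pics/side0.png

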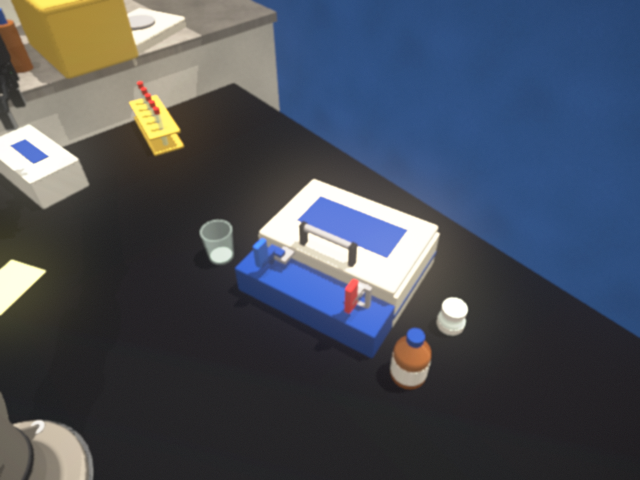

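The scene picture shows the chamber at the centre with the handle at about (307,214), the red catch at (300,171) and the blue latch at (367,218). The bottle (265,163), jar (215,200) and beaker (413,300) stand around it. The side picture agrees: red (352,295), blue (260,252), handle (328,240). Next I fit the chamber pose.

```bash
cat > fit.py <<'E'
from h import *
from scipy.optimize import least_squares
obs=[('scene','lid_handle',(307.7,214)),('scene','lid_hinge',(244.5,283.2)),('scene','catch_spot',(300,170.9)),
('side','lid_handle',(327.4,235.5)),('side','lid_hinge',(369.8,209.3)),('side','catch_spot',(354.1,291.6))]
f=lambda p:np.concatenate([proj(c,w(p,P[n]))[0]-xy for c,n,xy in obs])
best=min((least_squares(f,[.55,0,a],loss='soft_l1') for a in np.arange(-3,3,.7)),key=lambda r:r.cost)
p=best.x;print(p[:2],np.degrees(p[2]),np.round(f(p),1))
def tri(a,b):
    A=[];B=[]
    for c,xy in (('scene',a),('side',b)):
        o,d=ray(c,xy);d/=np.linalg.norm(d);M=np.eye(3)-np.outer(d,d);A.append(M);B.append(M@o)
    return np.linalg.lstsq(np.vstack(A),np.concatenate(B),rcond=None)[0]
def inv(X):
    c,s=np.cos(p[2]),np.sin(p[2]);d=X-[p[0],p[1],0];return np.round([c*d[0]+s*d[1],-s*d[0]+c*d[1],d[2]],4)
for n,a,b in [('latch',(366,217.5),(259.6,249.3)),('reag',(264.6,163.8),(407.7,355.7)),('beak',(411,301.3),(217.4,245.7)),('jar',(214.6,199.3),(454,314.8))]:
    X=tri(a,b);print(n,X,inv(X))
for n in P: print(n,w(p,P[n]))
E
python3 fit.py
```

```text
Traceback (most recent call last):
  File "fit.py", line 6, in <module>
    best=min((least_squares(f,[.55,0,a],loss='soft_l1') for a in np.arange(-3,3,.7)),key=lambda r:r.cost)
  File "fit.py", line 6, in <genexpr>
    best=min((least_squares(f,[.55,0,a],loss='soft_l1') for a in np.arange(-3,3,.7)),key=lambda r:r.cost)
              ~~~~~~~~~~~~~^^^^^^^^^^^^^^^^^^^^^^^^^^^^
  File "fit.py", line 5, in <lambda>
    f=lambda p:np.concatenate([proj(c,w(p,P[n]))[0]-xy for c,n,xy in obs])
                               ~~~~^^^^^^^^^^^^^
  File "h.py", line 9, in proj
    c=camera_info(cam);R=np.array(c['R'])
ValueError: time passes only in moves, steps and waits
```

Too many `camera_info` calls, so I'll cache it.

```bash
sed -i 's/^from station import \*/from station import arm,get_image,search_frame,silhouettes,pinpoint\nimport station\n_c={}\ndef camera_info(n):\n    if n not in _c: _c[n]=station.camera_info(n)\n    return _c[n]/' h.py; python3 fit.py
```

```text
[0.64445188 0.00414095] 17.15664916105943 [-2.4 -0.3 -0.3 -0.5 -1.2  0.2 -0.3  0.3 -0.8 -2.1 -3.1  0.4]
latch [0.49804957 0.05068102 0.1332849 ] [-0.1262  0.0877  0.1333]
reag [ 0.57642795 -0.23983435  0.0565378 ] [-0.137  -0.2131  0.0565]
beak [0.486851   0.20425637 0.03340623] [-0.0916  0.2377  0.0334]
jar [ 0.71406751 -0.22535643  0.02970027] [-0.0012 -0.2398  0.0297]
lid_handle [ 0.6014543  -0.00913339  0.144     ]
lid_hinge [0.7591121  0.03953917 0.09      ]
catch_spot [ 0.55303775 -0.12350487  0.13      ]
chamber [0.64445188 0.00414095 0.        ]
```

```bash
python3 -m pendant '[1,0.0155,-0.04,0.002,0,0,-0.0575, 1,0.0155,-0.04,0.002,0,0,-0.0575, 1,0.0155,-0.04,0.002,0,0,-0.0575, 1,0.0155,-0.04,0.002,0,0,-0.0575, 1,0.0155,-0.04,0.002,0,0,-0.0575, 1,0.0155,-0.04,0.002,0,0,-0.0575, 1,0.0155,-0.04,0.002,0,0,-0.0575, 1,0.0155,-0.04,0.002,0,0,-0.0575, 1,0.0155,-0.04,0.002,0,0,-0.0575, 1,0.0155,-0.04,0.002,0,0,-0.0575, 1,0.0155,-0.04,0.002,0,0,-0.0575, 1,0.0155,-0.04,0.002,0,0,-0.0575, 1,0.0155,-0.04,0.002,0,0,-0.0575, 1,0.0155,-0.04,0.002,0,0,-0.0575, 1,0,0,0,0,0,0, 1,0,0,0,0,0,0]'
python3 - <<'E'
from h import *
print(arm.observe()['qpos'])
im=get_image('wrist');cv2.imwrite('pics/w1.png',im[...,::-1])
for n in ['lid_handle','latch_grip','catch_spot','lid_hinge']:
    print(n,[(np.round(r['xy'],1).tolist(),round(r['confidence'],2)) for r in pinpoint('wrist',n)[:2]])
p=(.6445,.0041,np.radians(17.16))
for q in [(-.045,0,.144),(-.1262,.0877,.1333),(-.125,-.095,.13),(.12,0,.09)]: print(proj('wrist',w(p,q)))
E
```

```text
time: 2.9
ee_pos: [0.5087, 0.0216, 0.2593]
eef_rot: [180.0, -0.0, 107.2]
force: [0.2, -0.5, 1.1]
grip_width: -0.0001
gripper_force: 0.0
[-34.31228205   7.75587875  30.10637328 105.43755097  -4.23948482
  67.90659526  14.39613759]
lid_handle [([422.5, 298.8], 0.69)]
latch_grip [([321.4, 185.6], 0.77)]
catch_spot []
lid_hinge [([579.7, 276.4], 0.89)]
[[421.35396821 301.88271093]]
[[317.29500478 187.00477919]]
[[318.68164454 390.74368679]]
[[577.80767422 274.54838691]]
```

View pics/w1.png

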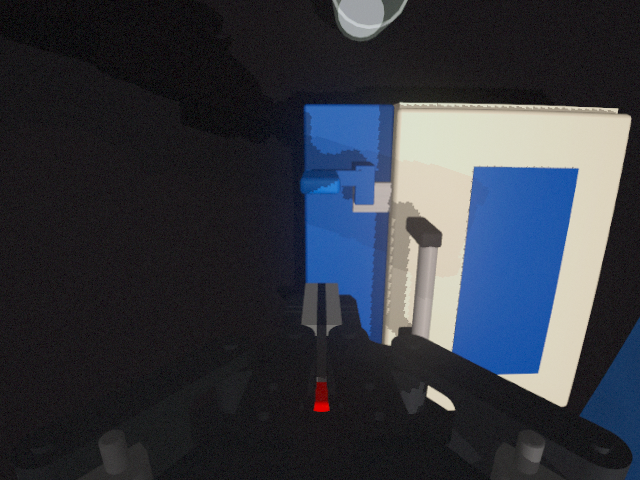

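The wrist picture shows the shut fingertips at (322,295), the latch paddle at (320,183) and the handle at about (427,290). All agree with the fit to a few pixels. Now I lower beside the latch and push outward.

```bash
python3 -m pendant '[1,0,0,-0.028,0,0,0, 1,0,0,-0.028,0,0,0, 1,0,0,-0.028,0,0,0, 1,0,0,-0.028,0,0,0, 1,0,0,-0.027,0,0,0, 1,0,0,0,0,0,0, 1,-0.0012,0.0038,0,0,0,0, 1,-0.0012,0.0038,0,0,0,0, 1,-0.0012,0.0038,0,0,0,0, 1,-0.0012,0.0038,0,0,0,0, 1,-0.0012,0.0038,0,0,0,0, 1,0,0,0,0,0,0]'
```

```text
time: 4.65
ee_pos: [0.5033, 0.0395, 0.1207]
eef_rot: [180.0, 0.0, 107.2]
force: [0.3, -2.2, 2.0]
grip_width: 0.0001
gripper_force: 1.0
```

```bash
python3 -m pendant '[1,-0.0012,0.0038,0,0,0,0, 1,-0.0012,0.0038,0,0,0,0, 1,-0.0012,0.0038,0,0,0,0, 1,-0.0012,0.0038,0,0,0,0, 1,0,0,0,0,0,0]'; python3 -m pendant '[1,-0.0009,0.0029,0,0,0,0, 1,-0.0009,0.0029,0,0,0,0, 1,0,0,0,0,0,0]'
```

```text
time: 5.28
ee_pos: [0.498, 0.0559, 0.1203]
eef_rot: [180.0, -0.0, 107.2]
force: [0.4, -1.0, 0.6]
grip_width: 0.0003
gripper_force: 0.9
time: 5.65
ee_pos: [0.4963, 0.0614, 0.1203]
eef_rot: [180.0, -0.0, 107.2]
force: [1.9, -2.3, 0.0]
grip_width: -0.0003
gripper_force: 1.0
```

```bash
python3 -m pendant '[1,0.0018,-0.0057,0,0,0,0, 1,0,0,0.03,0,0,0, 1,0,0,0.03,0,0,0, 1,0,0,0.03,0,0,0, 1,0,0,0.03,0,0,0, -1,0.0258,-0.0162,0,0,0,0, -1,0.0258,-0.0162,0,0,0,0, -1,0.0258,-0.0162,0,0,0,0, -1,0.0258,-0.0162,0,0,0,0, -1,0,0,0,0,0,0, -1,0,0,0,0,0,0]'
python3 - <<'E'
from h import *
im=get_image('wrist');cv2.imwrite('pics/w2.png',im[...,::-1])
p=(.6445,.0041,np.radians(17.16))
for n in ['lid_handle','latch_grip','catch_spot','lid_hinge']:
    print(n,[(np.round(r['xy'],1).tolist(),round(r['confidence'],2)) for r in pinpoint('wrist',n)[:2]])
for q in [(-.045,0,.144),(-.125,.1155,.133),(-.125,.119,.133),(-.125,-.095,.13),(.12,0,.09)]: print(proj('wrist',w(p,q)))
E
```

```text
time: 7.02
ee_pos: [0.6003, -0.0091, 0.2396]
eef_rot: [-179.9, -0.1, 107.2]
force: [0.9, 0.1, -0.1]
grip_width: 0.0853
gripper_force: 0.0
lid_handle [([321.2, 239.8], 0.9)]
latch_grip [([199.2, 62.1], 0.69)]
catch_spot []
lid_hinge []
[[320.22203312 239.06959993]]
[[194.57020097  59.82858749]]
[[194.17580007  53.96454492]]
[[219.98432187 347.55164577]]
[[517.24180404 220.57313221]]
```

View pics/w2.png

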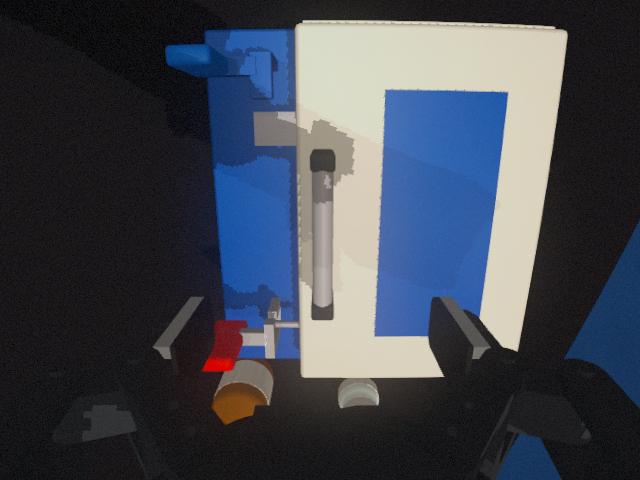

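The picture shows the latch paddle at about (200,60), with its hook at (262,75) clear of the lid's tongue at (275,128). The handle bar is at (322,235), between the open fingers. Now I go down and grasp.

```bash
python3 -m pendant '[-1,0.001,0,-0.023,0,0,0, -1,0,0,-0.023,0,0,0, -1,0,0,-0.023,0,0,0, -1,0,0,-0.023,0,0,0, -1,0,0,-0.022,0,0,0, -1,0,0,0,0,0,0, 1,0,0,0,0,0,0, 1,0,0,0,0,0,0, 1,0,0,0,0,0,0, 1,0,0,0,0,0,0, 1,0,0,0,0,0,0, 1,0,0,0,0,0,0]'
```

```text
time: 8.78
ee_pos: [0.6012, -0.0101, 0.1269]
eef_rot: [-179.9, -0.1, 107.2]
force: [-3.0, -0.1, 5.1]
grip_width: 0.0121
gripper_force: 58.5
```

```bash
python3 -m pendant '[1,0.0003,0.0001,0.0011,0,0,0, 1,0.0003,0.0001,0.0011,0,0,0, 1,0.0003,0.0001,0.0011,0,0,0, 1,0,0,0,0,0,0]';python3 -m pendant '[1,0.0003,0.0001,0.0011,0,0,0, 1,0.0003,0.0001,0.0011,0,0,0, 1,0.0003,0.0001,0.0011,0,0,0, 1,0,0,0,0,0,0]'
```

```text
time: 9.28
ee_pos: [0.6017, -0.0099, 0.1287]
eef_rot: [-179.8, -0.0, 107.2]
force: [-3.6, -2.3, -4.6]
grip_width: 0.0119
gripper_force: 58.5
time: 9.78
ee_pos: [0.6029, -0.0095, 0.1324]
eef_rot: [-179.8, -0.0, 107.2]
force: [-4.3, -3.3, -5.5]
grip_width: 0.0118
gripper_force: 58.5
```

```bash
for i in 1; do python3 -m pendant '[1,0.0003,0.0001,0.001,0,0,0, 1,0,0,0,0,0,0]';python3 -m pendant '[1,0.0003,0.0001,0.001,0,0,0, 1,0,0,0,0,0,0]';python3 -m pendant '[1,0.0003,0.0001,0.001,0,0,0, 1,0,0,0,0,0,0]'; done | grep -E 'pos|force: \['
```

```text
ee_pos: [0.6033, -0.0094, 0.1334]
force: [-5.0, -1.3, -4.9]
ee_pos: [0.6036, -0.0093, 0.1344]
force: [-5.4, -2.2, -6.2]
ee_pos: [0.604, -0.0092, 0.1354]
force: [-4.6, -1.8, -7.0]
```

```bash
python3 -m pendant '[1,0.0003,0.0001,0.001,0,0,0, 1,0,0,0,0,0,0]'|grep -E 'pos|force: \[';python3 -m pendant '[1,0.0003,0.0001,0.001,0,0,0, 1,0,0,0,0,0,0]' | grep -E 'pos|force: \['
```

```text
ee_pos: [0.6043, -0.0091, 0.1365]
force: [-4.2, -2.9, -7.0]
ee_pos: [0.6047, -0.009, 0.1375]
force: [-5.3, -2.7, -7.2]
```

```bash
python3 -m pendant '[1,0.0003,0.0001,0.001,0,0,0, 1,0,0,0,0,0,0]'|grep -E 'pos|force: \[';python3 -m pendant '[1,0.0003,0.0001,0.001,0,0,0, 1,0,0,0,0,0,0]' | grep -E 'pos|force: \['
```

```text
ee_pos: [0.6053, -0.0088, 0.139]
force: [-6.1, -2.8, -4.7]
ee_pos: [0.6053, -0.0088, 0.1392]
force: [-5.1, -3.9, -9.2]
```

```bash
python3 -m pendant '[1,0.0002,0.0001,0.0006,0,0,0, 1,0,0,0,0,0,0]'|grep -E 'pos|force: \['
```

```text
ee_pos: [0.6053, -0.0088, 0.1392]
force: [-5.0, -3.1, -11.6]
```

```bash
python3 -m pendant '[1,0.0002,0.0001,0.0006,0,0,0, 1,0,0,0,0,0,0]'|grep -E 'pos|force: \['
```

```text
ee_pos: [0.6053, -0.0088, 0.1393]
force: [-4.0, -3.2, -13.7]
```

```bash
python3 -m pendant '[1,-0.0005,-0.0001,-0.0018,0,0,0, 1,-0.0005,-0.0001,-0.0018,0,0,0, 1,-0.0005,-0.0001,-0.0018,0,0,0, 1,0,0,0,0,0,0]'|grep -E 'pos|force: \['
```

```text
ee_pos: [0.6048, -0.009, 0.1376]
force: [-9.4, -2.5, 3.5]
```

```bash
python3 -m pendant '[1,-0.0004,-0.0001,-0.0013,0,0,0, 1,-0.0004,-0.0001,-0.0014,0,0,0, 1,0,0,0,0,0,0, 1,0,0,0,0,0,0]'|grep -E 'pos|force: \['
```

```text
ee_pos: [0.604, -0.0092, 0.1352]
force: [-10.9, -3.0, 5.8]
```

```bash
python3 -m pendant '[-1,0,0,0,0,0,0, -1,0,0,0,0,0,0, -1,0,0,0,0,0,0, -1,0,0,0.02,0,0,0, -1,0,0,0.025,0,0,0, -1,0,0,0.03,0,0,0, 1,-0.0165,-0.0206,0,0,0,0, 1,-0.0165,-0.0206,0,0,0,0, 1,-0.0165,-0.0206,0,0,0,0, 1,-0.0165,-0.0206,0,0,0,0, 1,0,0,0,0,0,0, 1,0,0,0,0,0,0]'
python3 - <<'E'
from h import *
im=get_image('wrist');cv2.imwrite('pics/w3.png',im[...,::-1])
im=get_image('side');cv2.imwrite('pics/s3.png',cv2.resize(im[180:360,220:460,::-1],None,fx=3,fy=3))
print([ (r['xy'],r['confidence']) for r in pinpoint('wrist','catch_spot')])
E
```

```text
time: 14.52
ee_pos: [0.5387, -0.0905, 0.2081]
eef_rot: [179.9, -0.0, 107.2]
force: [-0.5, 0.3, 0.1]
grip_width: 0.0001
gripper_force: 0.0
[]
```

View pics/w3.png

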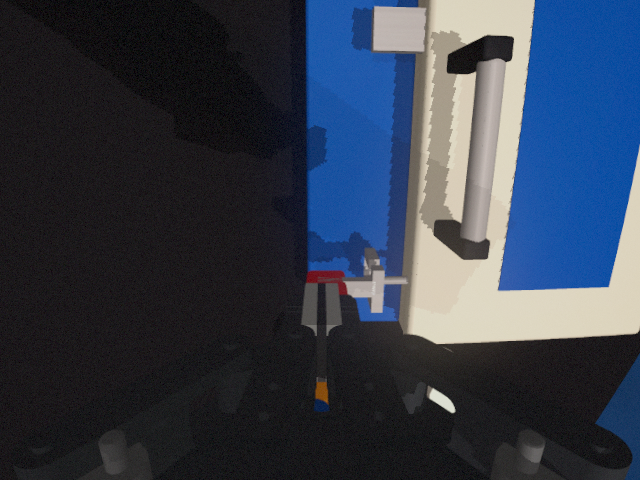

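View pics/s3.png

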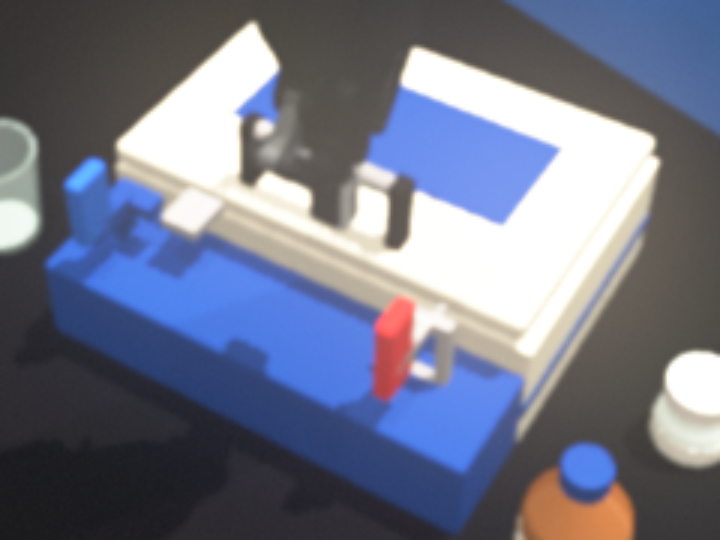

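The wrist picture shows the shut fingertips at (322,285), with the red paddle just beyond at (327,275) and the hook at (375,285). The side crop shows the blue latch away from the tongue, the lid slightly raised, and the red paddle at (393,345) still engaged. I'll check the paddle's projected position before lowering.

Run:
```python
from h import *
p=(.6445,.0041,np.radians(17.16))
for z in (.15,.172): print(z,proj('wrist',[w(p,(x,-.089,z)) for x in (-.139,-.111)]).round())
print('tip',proj('wrist',[w(p,(-.129,-.0482,.208)),w(p,(-.129,-.0702,.208))]).round())
print([(r['rect'],r['confidence']) for r in search_frame('wrist','catch')])
```

```text
0.15 [[302. 305.]
 [348. 305.]]
0.172 [[300. 323.]
 [351. 323.]]
tip [[318. 281.]
 [318. 327.]]
[([306.5, 247.2, 382.9, 314.4], 0.69)]
```

```bash
python3 -m pendant '[1,0,0,-0.021,0,0,0, 1,0,0,-0.021,0,0,0, 1,0,0,-0.021,0,0,0, 1,0,0,-0.02,0,0,0, 1,0,0,0,0,0,0, 1,0.0012,-0.0038,0,0,0,0, 1,0.0012,-0.0038,0,0,0,0, 1,0.0012,-0.0038,0,0,0,0, 1,0.0012,-0.0038,0,0,0,0, 1,0,0,0,0,0,0]';python3 -m pendant '[1,0.0009,-0.0029,0,0,0,0, 1,0.0009,-0.0029,0,0,0,0, 1,0,0,0,0,0,0]'|grep -E 'pos|force: \['
```

```text
time: 15.98
ee_pos: [0.5432, -0.1069, 0.1252]
eef_rot: [180.0, 0.0, 107.1]
force: [-0.2, -0.7, 0.6]
grip_width: -0.0001
gripper_force: 0.0
ee_pos: [0.5448, -0.1117, 0.125]
force: [-0.7, 2.1, 2.0]
```

```bash
python3 -m pendant '[1,0.0006,-0.0019,0,0,0,0, 1,0.0006,-0.0019,0,0,0,0, 1,0,0,0,0,0,0]'|grep -E 'pos|force: \['
```

```text
ee_pos: [0.5462, -0.116, 0.125]
force: [-0.9, 2.0, 0.6]
```

```bash
python3 -m pendant '[1,0.0009,-0.0029,0,0,0,0, 1,0.0009,-0.0029,0,0,0,0, 1,0,0,0,0,0,0]'|grep -E 'pos|force: \[';python3 -m pendant '[1,0.0009,-0.0029,0,0,0,0, 1,0.0009,-0.0029,0,0,0,0, 1,0,0,0,0,0,0]'|grep -E 'pos|force: \['
```

```text
ee_pos: [0.5481, -0.1223, 0.125]
force: [0.4, 1.5, -1.1]
ee_pos: [0.5499, -0.128, 0.125]
force: [-0.9, 2.1, -0.9]
```

```bash
python3 -m pendant '[1,0.0009,-0.0029,0,0,0,0, 1,0.0009,-0.0029,0,0,0,0, 1,0,0,0,0,0,0]'|grep -E 'pos|force: \['
```

```text
ee_pos: [0.5517, -0.1339, 0.125]
force: [-0.4, 1.5, -1.2]
```

```bash
python3 -m pendant '[1,0.0003,-0.001,0,0,0,0, 1,0,0,0,0,0,0]'|grep -E 'pos|force: \[';python3 -m pendant '[1,0.0003,-0.001,0,0,0,0, 1,0,0,0,0,0,0]'|grep -E 'pos|force: \['
```

```text
ee_pos: [0.5518, -0.1344, 0.125]
force: [0.6, 1.2, -0.8]
ee_pos: [0.5521, -0.1354, 0.125]
force: [-0.7, 2.0, -1.5]
```

```bash
python3 -m pendant '[1,0.0003,-0.001,0,0,0,0, 1,0,0,0,0,0,0]'|grep -E 'pos|force: \['; python3 -m pendant '[1,0.0003,-0.001,0,0,0,0, 1,0,0,0,0,0,0]'|grep -E 'pos|force: \['
```

```text
ee_pos: [0.5522, -0.1358, 0.125]
force: [-1.1, 4.4, 0.5]
ee_pos: [0.5523, -0.1359, 0.125]
force: [-2.2, 5.7, 2.3]
```

```bash
python3 -m pendant '[1,-0.0012,0.0048,0,0,0,0, 1,-0.0012,0.0038,0,0,0,0, 1,0,0,0.025,0,0,0, 1,0,0,0.025,0,0,0, 1,0,0,0.03,0,0,0, -1,0.0108,0.0238,0,0,0,0, -1,0.0108,0.0238,0,0,0,0, -1,0.0108,0.0238,0,0,0,0, -1,0.0108,0.0238,0,0,0,0, -1,0.0108,0.0238,0,0,0,0, -1,0,0,0,0,0,0, -1,0,0,0,0,0,0]'
```

```text
time: 20.35
ee_pos: [0.604, -0.0111, 0.205]
eef_rot: [-180.0, 0.1, 107.1]
force: [-0.1, -0.1, -1.1]
grip_width: 0.0852
gripper_force: 0.0
```

```bash
python3 - <<'E'
from h import *
get_image('wrist'); p=(.6445,.0041,np.radians(17.16))
print([(r['xy'],r['confidence']) for r in pinpoint('wrist','lid_handle')], proj('wrist',w(p,(-.045+.003,0,.152))))
get_image('side')
for n in ('latch_grip','catch'):
  print([(r['xy'] if 'xy' in r else r['rect'],r['confidence']) for r in (pinpoint if n=='latch_grip' else search_frame)('side',n)])
print(proj('side',w(p,(-.125,-.123,.13))),proj('side',w(p,(-.125,.1145,.133))))
E
python3 -m pendant '[-1,0,0.001,-0.0175,0,0,0, -1,0,0,-0.0175,0,0,0, -1,0,0,-0.0175,0,0,0, -1,0,0,-0.0175,0,0,0, -1,0,0,0,0,0,0, 1,0,0,0,0,0,0, 1,0,0,0,0,0,0, 1,0,0,0,0,0,0, 1,0,0,0,0,0,0, 1,0,0,0,0,0,0]'
```

```text
[([319.8, 256.2], 0.9)] [[321.52983049 255.50020619]]
[([247.9, 242.7], 0.93)]
[([361.0, 286.2, 388.5, 320.8], 0.7), ([239.7, 232.5, 274.9, 262.4], 0.67), ([258.4, 180.9, 438.3, 294.0], 0.4)]
[[366.1905438  299.13720528]] [[249.52393547 243.36400493]]
time: 21.85
ee_pos: [0.6036, -0.009, 0.1352]
eef_rot: [-179.9, -0.0, 107.2]
force: [-3.1, 0.2, 2.5]
grip_width: 0.0122
gripper_force: 58.4
```

```bash
python3 -c "
import numpy as np
th=np.array([3]+list(range(5,61,5)));a=np.radians(th)+np.arctan2(54,165);r=173.6
x=-r*np.cos(a);z=r*np.sin(a)
for i in range(len(th)-1):
  n=(2 if i else 1)+1; d=x[i+1]-x[i]
  print(th[i+1],n,np.round([d*.9555/n,d*.295/n,(z[i+1]-z[i])/n],2), 'cum',np.round([(x[i+1]-x[0])*.9555,(x[i+1]-x[0])*.295,z[i+1]-z[0]],1))"
```

```text
5 2 [1.09 0.34 2.81] cum [2.2 0.7 5.6]
10 3 [2.09 0.64 4.55] cum [ 8.4  2.6 19.3]
15 3 [2.46 0.76 4.34] cum [15.8  4.9 32.3]
20 3 [2.81 0.87 4.1 ] cum [24.2  7.5 44.6]
25 3 [3.14 0.97 3.83] cum [33.7 10.4 56.1]
30 3 [3.45 1.06 3.53] cum [44.  13.6 66.7]
35 3 [3.73 1.15 3.2 ] cum [55.2 17.  76.3]
40 3 [3.98 1.23 2.85] cum [67.1 20.7 84.9]
45 3 [4.2  1.3  2.48] cum [79.7 24.6 92.3]
50 3 [4.39 1.36 2.08] cum [92.9 28.7 98.5]
55 3 [4.55 1.4  1.68] cum [106.6  32.9 103.6]
60 3 [4.67 1.44 1.25] cum [120.6  37.2 107.3]
```

First I lift gently past the old stop.

```bash
python3 -m pendant '[1,0.0005,0.0002,0.0014,0,0,0, 1,0.0005,0.0002,0.0014,0,0,0, 1,0.0006,0.0002,0.0014,0,0,0, 1,0.0006,0.0001,0.0014,0,0,0, 1,0,0,0,0,0,0]'|grep -E 'pos|force: \[';python3 -m pendant '[1,0.0009,0.0003,0.002,0,0,0, 1,0.0009,0.0003,0.002,0,0,0, 1,0,0,0,0,0,0]'|grep -E 'pos|force: \['
```

```text
ee_pos: [0.6054, -0.0084, 0.1401]
force: [-3.8, -0.9, -6.2]
ee_pos: [0.6071, -0.0079, 0.1443]
force: [-5.1, -2.4, -5.3]
```

```bash
python3 -m pendant '[1,0.0015,0.0004,0.0032,0,0,0, 1,0.0015,0.0005,0.0032,0,0,0, 1,0.0015,0.0004,0.0033,0,0,0, 1,0.0025,0.0008,0.0043,0,0,0, 1,0.0025,0.0008,0.0043,0,0,0, 1,0.0025,0.0008,0.0043,0,0,0, 1,0.0028,0.0009,0.0041,0,0,0, 1,0.0028,0.0009,0.0041,0,0,0, 1,0.0028,0.0009,0.0041,0,0,0, 1,0.0031,0.001,0.0038,0,0,0, 1,0.0031,0.001,0.0038,0,0,0, 1,0.0031,0.001,0.0038,0,0,0]'
```

```text
time: 24.35
ee_pos: [0.6342, 0.0005, 0.1907]
eef_rot: [-179.5, -0.1, 107.1]
force: [-12.4, -2.9, 3.0]
grip_width: 0.0119
gripper_force: 58.4
```

```bash
python3 -m pendant '[1,0.003,0.001,0.0041,0,0,0, 1,0.003,0.001,0.0041,0,0,0, 1,0.003,0.001,0.004,0,0,0, 1,0.0034,0.0011,0.0037,0,0,0, 1,0.0037,0.0011,0.0032,0,0,0, 1,0.0037,0.0012,0.0032,0,0,0, 1,0.004,0.0012,0.0029,0,0,0, 1,0.004,0.0012,0.0029,0,0,0, 1,0.004,0.0012,0.0028,0,0,0, 1,0,0,0,0,0,0]'
```

```text
time: 25.6
ee_pos: [0.6687, 0.0111, 0.2236]
eef_rot: [-179.9, -0.0, 107.2]
force: [-7.7, -2.8, 4.0]
grip_width: 0.0116
gripper_force: 58.6
```

```bash
python3 -m pendant '[1,0.0042,0.0013,0.0026,0,0,0, 1,0.0042,0.0013,0.0026,0,0,0, 1,0.0042,0.0013,0.0026,0,0,0, 1,0.0044,0.0014,0.0022,0,0,0, 1,0.0044,0.0014,0.0022,0,0,0, 1,0.0044,0.0014,0.0022,0,0,0, 1,0.0046,0.0014,0.0018,0,0,0, 1,0.0046,0.0014,0.0018,0,0,0, 1,0.0046,0.0014,0.0018,0,0,0, 1,0.0047,0.0014,0.0013,0,0,0, 1,0.0047,0.0014,0.0013,0,0,0, 1,0.0047,0.0014,0.0013,0,0,0, 1,0,0,0,0,0,0, 1,0,0,0,0,0,0]'
python3 - <<'E'
from h import *
e=np.array(arm.observe()['ee_pos'])+[0,0,.0171];c,s=np.cos(np.radians(17.16)),np.sin(np.radians(17.16))
d=e-[.6445,.0041,0];x=c*d[0]+s*d[1]-.12;z=d[2]-.09
print(x,z,np.hypot(x,z),np.degrees(np.arctan2(z,-x))-18.12)
E
```

```text
time: 27.35
ee_pos: [0.7242, 0.0283, 0.2501]
eef_rot: [179.8, 0.0, 107.2]
force: [-7.5, -2.2, 8.2]
grip_width: 0.0114
gripper_force: 58.8
-0.03666560965301288 0.17717536715918955 0.1809294825594235 60.187952388293155
```

```bash
python3 -m pendant '[0.3,0,0,0,0,0,0, 0.3,0,0,0,0,0,0, 0.3,0,0,0,0,0,0]'; python3 -m pendant '[0.3,0,0,0.01,0,0,0, 0.3,0,0,0.015,0,0,0, 0.3,0,0,0.02,0,0,0, 0.3,0,0,0.03,0,0,0, 0.3,-0.02,0,0.03,0,0,0, 0.3,-0.03,0,0.03,0,0,0, 0.3,-0.03,0,0.02,0,0,0, 0.3,0,0,0,0,0,0]'
python3 - <<'E'
from h import *
p=(.6445,.0041,np.radians(17.16))
for c in ['scene','side']:
    im=get_image(c);cv2.imwrite(f'pics/{c}4.png',im[...,::-1])
    for n in ('lid_handle','latch_grip'): print(c,n,[(np.round(r['xy'],1),r['confidence']) for r in pinpoint(c,n)[:1]])
    print([(t,proj(c,w(p,(.12-.1736*np.cos(np.radians(t+18.12)),0,.09+.1736*np.sin(np.radians(t+18.12)))))[0].round(1)) for t in (56,60,64)])
E
```

```text
time: 27.72
ee_pos: [0.7244, 0.0293, 0.2459]
eef_rot: [179.9, -0.0, 107.2]
force: [-0.2, 0.0, -0.0]
grip_width: 0.0298
gripper_force: 0.0
time: 28.72
ee_pos: [0.6434, 0.0277, 0.405]
eef_rot: [179.6, 0.0, 107.2]
force: [0.7, -0.1, -0.1]
grip_width: 0.03
gripper_force: 0.0
scene lid_handle [(array([251.5, 214.7]), 0.88)]
scene latch_grip [(array([376.1, 227.1]), 0.95)]
[(56, array([255.3, 211.8])), (60, array([249.9, 214.8])), (64, array([244.4, 218.3]))]
side lid_handle [(array([366.7, 145. ]), 0.71)]
side latch_grip [(array([249.3, 243.2]), 0.74)]
[(56, array([361.9, 150.6])), (60, array([365.2, 146. ])), (64, array([368.4, 141.7]))]
```

View pics/side4.png

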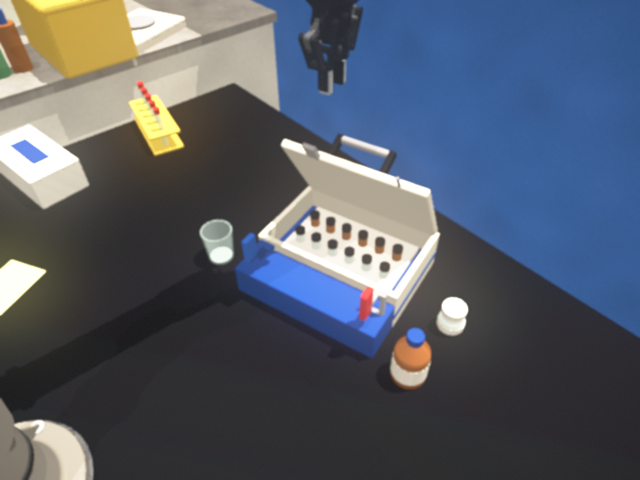

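The side picture shows the lid standing open with the handle at (367,145), which matches about 60°. Both latches are aside (red (366,302), blue (249,245)), the bystanders are where they stood, and the gripper is clear.

```bash
python3 -c "
from station import arm
print(arm.hand_in())"
```

```text
the job is handed in; nothing more can be done
None
```

I opened the lid to about 60° and handed the job in: it stands open with both latches released, the bottle, beaker and jar look undisturbed, and the arm is clear.

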